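Rack the aluminium profile offcuts by length

ROBOT

A 6-joint arm with a two-finger parallel gripper is mounted at the origin on the work surface. World frame = base frame: x ahead of the robot, y to its left, z up, the work surface at z = 0. Lengths are in mm, angles in rad, forces in N, time in s.
With the tool pointing down it reaches from about 350 to 775 mm from the base axis. Payload 7.3 kg.
Tool frame: the origin (TCP) lies at the very end of the fingers, on their centre line; the grasp point (between the pads) lies 19 mm behind it; z points along the fingers, y is the direction in which the jaws open and shut (so a half turn about z gives the same grasp; the last joint's range is limited). The gripper opens to 92 mm and grips with 3 to 60 N. Pads are 19 mm wide; open, the fingers measure 130 mm over their backs; the gripper's body (75 mm by 190 mm) begins 47 mm behind the grasp point.
Start: joints at [0.982, 0.342, 1.524, -0, 1.275, -0.146], TCP at [224.936, 474.393, 226.741] pointing down, gripper open.
Joint ranges: [-2.53, 2.53], [-0.77, 2.02], [0.04, 2.7], [-1, 4.14], [0.28, 2.66], [-3.11, 3.11]. Speed limits (rad/s): [2.57, 2.57, 3.14, 3.14, 3.14, 3.14].

INTERFACE

Orientations are given as [roll, pitch, yaw] about the fixed x, y, z axes, in that order (R = Rz(yaw) Ry(pitch) Rx(roll)).
In Python, from workcell import telemetry, optics, workorder gives the robot as it stands. The module is installed in compiled form; this text tells all that it offers.
- The arm moves only by the tool move_arm, never from a script. Its arguments are lists of equal length, an entry for each row: "offset": the shift along the tool's x, y, z in m, a list of three; "roll": the turn about the tool's z in rad. In form: {"offset": [[dx, dy, dz], ...], "roll": [roll, ...]}. A call has 1 to 8 rows; each row is the pose to reach, as a shift and turn from the pose measured when the call began, along the tool's axes at that moment; what a row does not reach only later rows make up. A row lasts 1/10 s, in which the tool goes at most 50 mm and 8.59 degrees, less where a joint would pass 70% of its speed; a pose out of reach is approached as far as the arm can. A call with a gripper value outside its range is refused whole. "grip" is the opening, from -1 (shut) to 1 (fully open), set as the call begins (left out, the last holds). The fingers move at their own pace and stop on an object; "grip_force" is the grip in N (left out, the last holds). Time passes only in rows, so rows that repeat a pose let the fingers close. It gives the time, the measured TCP pose, the force and the opening at its end, in the units of the state.
- telemetry.observe(): the state, without advancing time (a new reading comes with each control period).
- optics.capture(name): name is "scene" or "side" or "wrist"; returns the picture (384x512x3 uint8, red, green, blue); there is no depth.
- optics.camera_params(name): a dict with "fovy" (degrees; the focal length in pixels is half the picture's height over the tangent of half this angle, whatever the lens; pixels are square), "cx", "cy" (the principal point, pixels), "pose" (4x4, takes a point from camera to world coordinates); the wrist camera has in their place "mount" (4x4, takes a point from camera to tool coordinates, whose origin is the TCP and whose axes are the flange's). Camera axes: x right, y down, z forward; pixel columns grow to the right and rows downward; lengths in mm; the calibration is good to about 2 mm. A picture is of the moment at which its call begins: read the wrist's pose just before it. camera_params takes no time and is no camera call.
- workorder.hand_in(): hands the job in, once; it reports no verdict.
The state is a dict: "t": time; "joint_pos": joint angles; "joint_vel": joint speeds; "effort": joint torques, N m; "position": TCP position; "eef_rot": TCP orientation; "wrist_force": force on the tool from outside, world axes, zero at the start; "torque": the same for the moment, N m; "finger_gap": finger opening in mm.
Only numpy, scipy, OpenCV 4.12 (cv2) and the standard library are available. Lean on these libraries where they do the work, as an engineer would, in place of code of your own. Each camera call takes 0.05 s, during which the arm holds its last target. There are 200 camera calls.

TASK

Put each of the four silver aluminium profile offcuts into the green rack made for its length, the one whose end blocks stand just a little further apart than the offcut is long. Lay each flat on the rack, between the end blocks and straight on the yellow stripe, and leave the two black profiles where they lie.

Things in the scene. Friction and masses are not known exactly. Their poses are not given: they have to be found in the camera images.
- short_offcut (a point): Centre (half-way up) of the short bare silver aluminium T-slot profile offcut: a loose square bar 45 mm long and 25 x 25 mm in section, lying on the bench, so this point is 12.5 mm above the bench at the start. Its x axis runs along the length, z points up at the start. Mass about 40 g (varies); it is stiff, and the slots are narrow, so it may be gripped across the 25 mm width.
- medium_offcut (a point): Centre (half-way up) of the medium bare silver aluminium T-slot profile offcut: a loose square bar 70 mm long and 25 x 25 mm in section, lying on the bench, so this point is 12.5 mm above the bench at the start. Its x axis runs along the length, z points up at the start. Mass about 63 g (varies); it is stiff, and the slots are narrow, so it may be gripped across the 25 mm width.
- long_offcut (a point): Centre (half-way up) of the long bare silver aluminium T-slot profile offcut: a loose square bar 95 mm long and 25 x 25 mm in section, lying on the bench, so this point is 12.5 mm above the bench at the start. Its x axis runs along the length, z points up at the start. Mass about 86 g (varies); it is stiff, and the slots are narrow, so it may be gripped across the 25 mm width.
- longest_offcut (a point): Centre (half-way up) of the longest bare silver aluminium T-slot profile offcut: a loose square bar 120 mm long and 25 x 25 mm in section, lying on the bench, so this point is 12.5 mm above the bench at the start. Its x axis runs along the length, z points up at the start. Mass about 108 g (varies); it is stiff, and the slots are narrow, so it may be gripped across the 25 mm width.
- black_a (a point): Centre (half-way up) of a loose black profile offcut, a bystander: 70 mm long, 25 x 25 mm in section, lying on the bench, x axis along its length. Not to be moved.
- black_b (a point): Centre (half-way up) of a loose black profile offcut, a bystander: 95 mm long, 25 x 25 mm in section, lying on the bench, x axis along its length. Not to be moved.
- rack_short: Green rack for the short (45 mm) offcut, fixed: plate 81 x 60 mm, 4 mm thick, long sides open, an upright end block at each end (8 mm thick, 44 mm wide, top 20 mm above the bench; clear length between them 65 mm). A yellow stripe 25 mm wide runs along the middle. Origin: middle of the rack, at bench level; x along the rack, z up. A racked offcut has its centre 16.5 mm above the bench.
- rack_medium: Green rack for the medium (70 mm) offcut, fixed: plate 106 x 60 mm, 4 mm thick, long sides open, an upright end block at each end (8 mm thick, 44 mm wide, top 20 mm above the bench; clear length between them 90 mm). A yellow stripe 25 mm wide runs along the middle. Origin: middle of the rack, at bench level; x along the rack, z up. A racked offcut has its centre 16.5 mm above the bench.
- rack_long: Green rack for the long (95 mm) offcut, fixed: plate 131 x 60 mm, 4 mm thick, long sides open, an upright end block at each end (8 mm thick, 44 mm wide, top 20 mm above the bench; clear length between them 115 mm). A yellow stripe 25 mm wide runs along the middle. Origin: middle of the rack, at bench level; x along the rack, z up. A racked offcut has its centre 16.5 mm above the bench.
- rack_longest: Green rack for the longest (120 mm) offcut, fixed: plate 156 x 60 mm, 4 mm thick, long sides open, an upright end block at each end (8 mm thick, 44 mm wide, top 20 mm above the bench; clear length between them 140 mm). A yellow stripe 25 mm wide runs along the middle. Origin: middle of the rack, at bench level; x along the rack, z up. A racked offcut has its centre 16.5 mm above the bench.
Mind the look-alikes: they are no part of the job. What is shaped like the part that bears short_offcut but orange is not meant.

How it is judged:
By the outcome, as a careful person would: the job done as asked, in the order asked, and still so for the second after the job is handed in, with the robot touching nothing.
It also fails if it takes over 104 s, if anything falls off the work surface, if the arm or the gripper's body presses on something with over 40 N, if the wrist force passes 120 N, or if a joint passes its speed limit or range.

## Working session

There is one attempt and no reset: what is moved stays moved. The work goes in short steps, Python scripts to look and compute and a tool call to move; the robot and the scene stay as the last step left them, time stands still between calls to the robot, and variables do not carry over. Pictures are saved under pics/ and viewed, about 12 in all and at most 16, crops included, and the job is handed in when it is done.

Besides the shell and the picture viewer there is one more tool, called by a JSON object that holds its "method" and its "body". move_arm: Moves the arm, as the interface text tells. Its arguments: {"type":"object","properties":{"offset":{"type":"array"},"roll":{"type":"array"},"grip":{"type":"number"},"grip_force":{"type":"number"}},"required":["offset","roll"]}

```bash
mkdir -p pics; python3 - <<'E'
from workcell import telemetry, optics
import cv2
print(telemetry.observe())
for n in ("scene","side","wrist"):
    p=optics.camera_params(n); print(n,p)
    im=optics.capture(n); cv2.imwrite(f"pics/{n}0.png",cv2.resize(im[...,::-1],(800,600),interpolation=cv2.INTER_CUBIC) if n=="scene" else im[...,::-1])
    cv2.imwrite(f"raw_{n}.png",im[...,::-1])
E
```

```text
{'t': 0.0, 'joint_pos': array([ 9.81996190e-01,  3.42719570e-01,  1.52502309e+00, -2.59149716e-05,
        1.27541362e+00, -1.46009194e-01]), 'joint_vel': array([ 9.26773497e-06,  2.71763105e-04, -1.23186981e-03,  3.18149587e-04,
        6.03110169e-04, -6.15292697e-04]), 'effort': array([-9.40359168e-04, -4.31235158e+01, -2.44225538e+01,  7.18916254e-02,
        5.57947950e-02, -1.78237515e-04]), 'position': array([224.70080782, 474.02281796, 226.04449143]), 'eef_rot': array([-3.14004206e+00, -2.02976138e-04,  2.69880912e+00]), 'wrist_force': array([-0.02700749,  1.02645844, -0.75389008]), 'torque': array([-0.01678763,  0.00936908,  0.02732139]), 'finger_gap': 91.96493834615431}
scene {'fovy': 46.965946047518784, 'cx': 261.20919226827715, 'cy': 189.26323912638728, 'pose': array([[-8.28339800e-01,  3.57849663e-01, -4.31041524e-01,
         9.68788582e+02],
       [ 5.59951928e-01,  5.04786830e-01, -6.56996267e-01,
         6.10042286e+02],
       [-1.75218082e-02, -7.85578688e-01, -6.18513630e-01,
         6.12849651e+02],
       [ 0.00000000e+00,  0.00000000e+00,  0.00000000e+00,
  
[... 197 characters left out ...]
e+02],
       [-3.45545290e-02, -7.40086445e-01,  6.71623435e-01,
        -5.84173335e+02],
       [ 1.09228354e-02, -6.72264288e-01, -7.40230652e-01,
         6.90219641e+02],
       [ 0.00000000e+00,  0.00000000e+00,  0.00000000e+00,
         1.00000000e+00]])}
wrist {'fovy': 64.45784132038361, 'cx': 257.40260495523756, 'cy': 191.11402209540262, 'mount': array([[ 3.31105450e-04, -9.68363160e-01, -2.49544949e-01,
         6.69596170e+01],
       [ 9.99999783e-01,  1.78287703e-04,  6.34988348e-04,
         1.34982818e-01],
       [-5.70408527e-04, -2.49545105e-01,  9.68363008e-01,
        -1.57669047e+02],
       [ 0.00000000e+00,  0.00000000e+00,  0.00000000e+00,
         1.00000000e+00]])}
```

View pics/scene0.png

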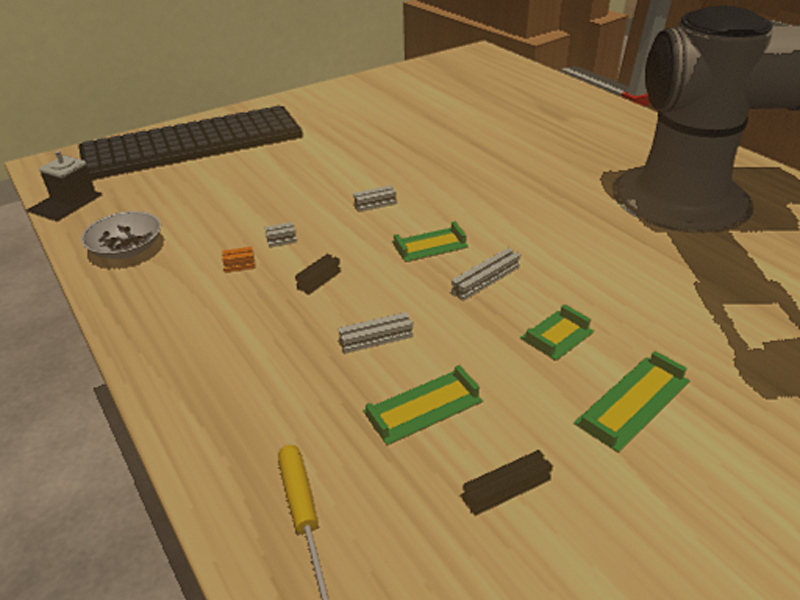

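View pics/side0.png

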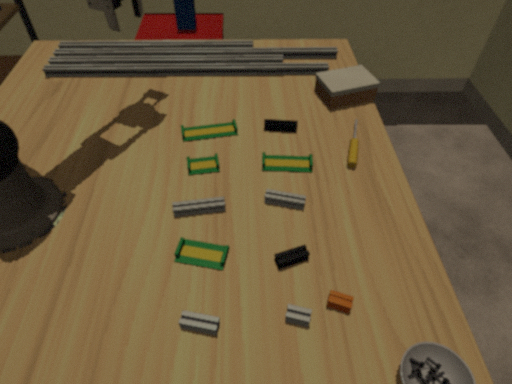

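Side view: silvers are at (199,322), (298,315), (284,200) and (198,208). The racks are at (202,254), (203,165), (287,163) and (209,131). The look-alikes are orange at (340,301), and black at (281,126) and (292,258). I'll measure in both views.

```bash
cat > h.py <<'E'
import numpy as np, cv2
from scipy.spatial.transform import Rotation as Ro
def rays(p,uv,T):
    f=192/np.tan(np.radians(p["fovy"])/2)
    uv=np.atleast_2d(uv).astype(float)
    d=np.c_[(uv[:,0]-p["cx"])/f,(uv[:,1]-p["cy"])/f,np.ones(len(uv))]@T[:3,:3].T
    return T[:3,3],d
def plane(p,uv,z,T):
    o,d=rays(p,uv,T); return (o+d*((z-o[2])/d[:,2:]))[:,:2]
def tool(s):
    T=np.eye(4); T[:3,:3]=Ro.from_euler("xyz",s["eef_rot"]).as_matrix(); T[:3,3]=s["position"]; return T
def blobs(im,kind,amin=60):
    h=cv2.cvtColor(im,cv2.COLOR_RGB2HSV)
    if kind=="silver": m=cv2.inRange(h,(0,0,60),(179,62,255))
    if kind=="green": m=cv2.inRange(h,(40,90,30),(85,255,255))
    if kind=="yellow": m=cv2.inRange(h,(20,170,90),(33,255,255))
    m=cv2.morphologyEx(m,cv2.MORPH_CLOSE,np.ones((3,3)))
    n,l,st,c=cv2.connectedComponentsWithStats(m)
    return [(c[i],np.argwhere(l==i)[:,::-1]) for i in range(1,n) if st[i,4]>=amin]
def rect(xy):
    (cx,cy),(w,h),a=cv2.minAreaRect(xy.astype(np.float32))
    if w<h: w,h,a=h,w,a+90
    return np.round([cx,cy,w,h,(a+90)%180-90],1)
E
python3 - <<'E'
from h import *
from workcell import optics
for n in ("side","scene"):
    p=optics.camera_params(n); im=cv2.imread(f"raw_{n}.png")[...,::-1]
    for k,z in (("silver",12.5),("yellow",4),("green",4)):
        for c,px in blobs(im,k):
            r=rect(plane(p,px,z,p["pose"]))
            if 300<np.hypot(*r[:2])<850 and r[2]<200: print(n,k,c.round(),len(px),r, plane(p,c,z,p["pose"]).round(1)[0])
E
```

```text
side silver [285. 196.] 337 [629.   19.5  94.   27.7 -15.2] [629.7  19. ]
side silver [198. 204.] 450 [425.9   1.5 118.3  27.9   7.4] [424.6   1.2]
side silver [298. 313.] 319 [ 627.3 -275.1   44.2   31.7  -18.2] [ 628.1 -273.5]
side silver [199. 321.] 538 [ 444.1 -281.8   71.3   27.3  -13.4] [ 444.3 -282.4]
side yellow [209. 131.] 274 [437.1 282.6 140.   27.8   9. ] [436.2 282.7]
side yellow [286. 163.] 279 [645.9 145.1 113.3  25.1  -4.7] [644.8 145.3]
side yellow [203. 164.] 159 [426.8 143.4  64.6  24.5   9.2] [427.3 143.2]
side yellow [201. 253.] 379 [ 438.5 -129.4   87.2   23.9  -13.1] [ 438.7 -129.6]
side green [209. 132.] 362 [438.1 285.1 155.8  67.6   9.6] [436.8 278.5]
side green [287. 164.] 407 [648.1 146.8 129.3  65.3  -4.4] [646.6 141.5]
side green [203. 165.] 275 [426.8 145.   79.7  66.1   7.9] [427.4 140.5]
side green [201. 254.] 709 [ 437.3 -129.8  108.4   59.8  -13.2] [ 438.5 -132.3]
scene silver [382.  52.] 115 [-257.4 -448.   185.    42.4  -88.2] [-251.  -438.7]
scene silver [239. 123.] 116 [ 436.8 -302.9   70.1   24.7  -13.4] [ 437.4 -303.4]
scene silver [178. 146.]
[... 373 characters left out ...]
  -13.6] [ 438.1 -129.9]
scene yellow [358. 211.] 200 [420.7 142.   51.6  25.4   8.9] [421. 142.]
scene yellow [406. 255.] 687 [431.3 281.3 128.7  24.9  10.4] [434.9 282.4]
scene yellow [271. 258.] 600 [643.8 145.5 110.4  25.2  -4.4] [645.7 145.6]
scene yellow [190. 312.] 812 [823.3 163.5 114.6  25.5  75.2] [824.5 166.8]
scene green [275. 155.] 354 [ 435.4 -134.3  114.5   74.6  -13.8] [ 440.3 -128.4]
scene green [357. 214.] 390 [429.4 142.8  80.7  61.6   8.1] [429.6 146.9]
scene green [428. 231.] 65 [349.8 263.2  45.5   9.7 -84. ] [350.1 264.1]
scene green [405. 258.] 1099 [439.1 283.5 155.6  59.4   9.8] [443.8 286.8]
scene green [271. 260.] 1023 [643.  144.  139.4  65.   -4.2] [648.3 147.8]
```

View pics/wrist0.png

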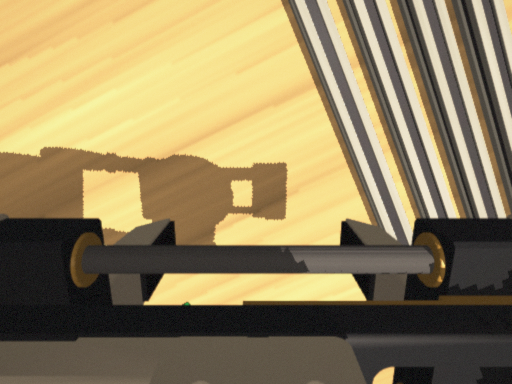

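The scene and side views agree on the rack stripes within about 1 mm. I'll take short (side 298,313), medium (199,321), long (285,196) and longest (198,204). Next is a helper to work out moves, plus one close crop to confirm the choices.

```bash
cat >> h.py <<'E'
def rel(x,y,z,yaw):
    "print the shift (m) and roll to reach x,y,z (mm), bar direction yaw (deg, mod 180, tool x kept near world -x)"
    from workcell import telemetry
    s=telemetry.observe(); T=tool(s)
    d=T[:3,:3].T@(np.array([x,y,z])-T[:3,3])/1000
    yw=np.degrees(s["eef_rot"][2]); t=yaw+180
    r=-((t-yw+180)%360-180)
    print("t %.2f"%s["t"],"at",s["position"].round(1),"yaw %.1f"%(yw%360),"F",s["wrist_force"].round(1),"gap %.1f"%s["finger_gap"],"j",s["joint_pos"].round(2))
    print("shift",d.round(4),"roll %.4f"%np.radians(r))
def look(name,kind,z,near,save=None):
    "wrist look: fit blobs nearest world point 'near' on plane z"
    from workcell import telemetry, optics
    s=telemetry.observe(); im=optics.capture("wrist"); p=optics.camera_params("wrist"); T=tool(s)@p["mount"]
    if name: cv2.imwrite(f"pics/{name}.png",im[...,::-1])
    for c,px in blobs(im,kind,300):
        r=rect(plane(p,px,z,T))
        if np.hypot(*(r[:2]-near))<80: print(kind,c.round(),len(px),r)
E
python3 - <<'E'
from h import *
rel(629,-275,170,-16)
a=cv2.imread("raw_side.png")[110:340,160:365]; cv2.imwrite("pics/crop.png",cv2.resize(a,None,fx=2.6,fy=2.6,interpolation=cv2.INTER_CUBIC))
E
```

```text
t 0.15 at [224.8 474.1 226.2] yaw 154.6 F [0.5 0.5 0.1] gap 92.1 j [ 0.98  0.34  1.52 -0.    1.28 -0.15]
shift [-0.6862 -0.5036  0.0567] roll -0.1636
```

View pics/crop.png

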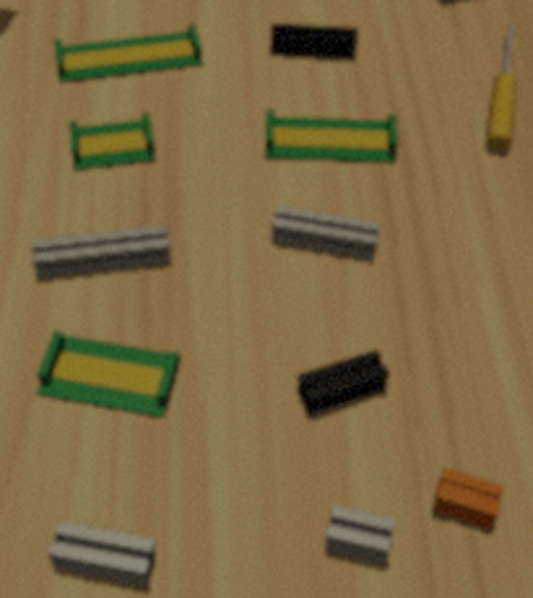

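The crop shows four silver bars, with the short one at about (360,535). The orange one at (468,498) and the two black bars are excluded. Moving to the short offcut.

{"method": "move_arm", "body": {"offset": [[-0.686, -0.504, 0.057], [-0.686, -0.504, 0.057], [-0.686, -0.504, 0.057], [-0.686, -0.504, 0.057], [-0.686, -0.504, 0.057], [-0.686, -0.504, 0.057], [-0.686, -0.504, 0.057], [-0.686, -0.504, 0.057]], "roll": [-0.16, -0.16, -0.16, -0.16, -0.16, -0.16, -0.16, -0.16]}}

```text
t: 0.95
position: [412.9, 124.6, 200.2]
eef_rot: [-3.141, -0.0, 2.859]
wrist_force: [0.5, 1.0, 1.1]
finger_gap: 91.7
```

```bash
python3 -c "
from h import *
rel(629,-275,170,-16)"
```

```text
t 0.95 at [412.9 124.6 200.2] yaw 163.8 F [0.5 1.  1.1] gap 91.7 j [ 0.12  0.2   1.8  -0.    1.14 -1.17]
shift [-0.319  -0.3234  0.0305] roll -0.0035
```

{"method": "move_arm", "body": {"offset": [[-0.319, -0.323, 0.03], [-0.319, -0.323, 0.03], [-0.319, -0.323, 0.03], [-0.319, -0.323, 0.03], [-0.319, -0.323, 0.03], [-0.319, -0.323, 0.03], [-0.319, -0.323, 0.03], [-0.319, -0.323, 0.03]], "roll": [0, 0, 0, 0, 0, 0, 0, 0]}}

```text
t: 1.75
position: [602.6, -226.6, 173.6]
eef_rot: [-3.141, -0.001, 2.858]
wrist_force: [1.0, 0.3, 0.4]
finger_gap: 91.7
```

```bash
python3 -c "
from h import *
rel(629,-275,170,-16)"
```

```text
t 1.75 at [ 602.6 -226.6  173.6] yaw 163.8 F [1.  0.3 0.4] gap 91.7 j [-0.48  0.6   1.24 -0.    1.3  -1.77]
shift [-0.0389 -0.0391  0.0036] roll -0.0039
```

{"method": "move_arm", "body": {"offset": [[-0.039, -0.039, 0.004], [-0.039, -0.039, 0.004], [-0.039, -0.039, 0.004], [-0.039, -0.039, 0.004]], "roll": [0, 0, 0, 0]}}

```text
t: 2.15
position: [628.7, -273.8, 169.3]
eef_rot: [3.142, -0.002, 2.859]
wrist_force: [0.0, 0.4, 0.8]
finger_gap: 91.8
```

```bash
python3 -c "
from h import *
look('w1','silver',25,[629,-275])
rel(629,-275,170,-16)"
```

```text
silver [254. 180.] 979 [ 627.3 -276.5   45.8   24.1  -15.8]
t 2.20 at [ 628.8 -273.4  169.8] yaw 163.8 F [0.2 1.  0.6] gap 91.8 j [-0.52  0.69  1.1  -0.    1.36 -1.81]
shift [-0.0006 -0.0015 -0.0002] roll -0.0027
```

View pics/w1.png

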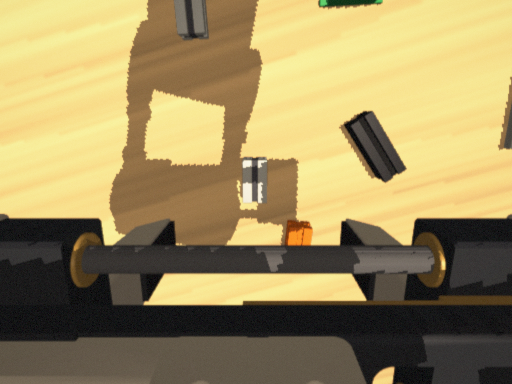

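Short offcut at (254,180); orange at (299,232) and black at (375,146) are both clear of the fingers. Descending.

```bash
python3 -c "
from h import *
rel(627.3,-276,4,-15.8)"
```

```text
t 2.20 at [ 628.8 -273.4  169.8] yaw 163.8 F [0.2 1.  0.6] gap 91.8 j [-0.52  0.69  1.1  -0.    1.36 -1.81]
shift [ 0.0005 -0.0029  0.1658] roll -0.0062
```

{"method": "move_arm", "body": {"offset": [[0.001, -0.003, 0.05], [0.001, -0.003, 0.1], [0.001, -0.003, 0.13], [0.001, -0.003, 0.15], [0.001, -0.003, 0.165], [0.001, -0.003, 0.165], [0.001, -0.003, 0.165]], "roll": [0, 0, 0, 0, 0, 0, 0], "grip": 0.3}}

```text
t: 2.9
position: [627.4, -275.7, 6.2]
eef_rot: [-3.141, 0.0, 2.86]
wrist_force: [1.0, 0.4, 0.5]
finger_gap: 59.2
```

{"method": "move_arm", "body": {"offset": [[0, 0, 0], [0, 0, 0], [0, 0, 0], [0, 0, 0], [0, 0, 0], [0, 0, 0]], "roll": [0, 0, 0, 0, 0, 0], "grip": -0.8, "grip_force": 20}}

```text
t: 3.5
position: [627.5, -275.8, 6.4]
eef_rot: [-3.141, 0.0, 2.86]
wrist_force: [0.5, -1.3, 1.5]
finger_gap: 25.0
```

```bash
python3 -c "
from h import *
rel(427.2,143.2,120,8.8)"
```

```text
t 3.50 at [ 627.5 -275.8    6.4] yaw 163.9 F [ 0.5 -1.3  1.5] gap 25.0 j [-0.53  0.85  1.26 -0.    1.03 -1.81]
shift [ 0.3087  0.3468 -0.1139] roll -0.4349
```

{"method": "move_arm", "body": {"offset": [[0, 0, -0.05], [0, 0, -0.1], [0.309, 0.347, -0.114], [0.309, 0.347, -0.114], [0.309, 0.347, -0.114], [0.309, 0.347, -0.114], [0.309, 0.347, -0.114], [0.309, 0.347, -0.114]], "roll": [0, 0, -0.43, -0.43, -0.43, -0.43, -0.43, -0.43]}}

```text
t: 4.3
position: [496.9, -3.6, 115.3]
eef_rot: [-3.141, 0.0, -2.993]
wrist_force: [1.4, 0.7, -0.6]
finger_gap: 25.4
```

```bash
python3 -c "
from h import *
rel(427.2,143.2,130,8.8)"
```

```text
t 4.30 at [496.9  -3.6 115.3] yaw 188.5 F [ 1.4  0.7 -0.6] gap 25.4 j [-0.16  0.41  1.76 -0.    0.97 -1.88]
shift [ 0.0472  0.1555 -0.0148] roll -0.0053
```

{"method": "move_arm", "body": {"offset": [[0.047, 0.156, -0.015], [0.047, 0.156, -0.015], [0.047, 0.156, -0.015], [0.047, 0.156, -0.015], [0.047, 0.156, -0.015], [0.047, 0.156, -0.015]], "roll": [-0.005, -0.005, -0.005, -0.005, -0.005, -0.005]}}

```text
t: 4.9
position: [427.6, 143.6, 130.3]
eef_rot: [-3.141, 0.001, -2.987]
wrist_force: [-0.2, 0.2, 0.2]
finger_gap: 24.7
```

```bash
python3 -c "
from h import *
look('w2','yellow',4,[427,143])
look(None,'green',4,[427,143])
rel(427.2,143.2,130,8.8)"
```

```text
yellow [257. 176.] 1194 [420.8 142.4  44.9  24.7   8.2]
green [258. 172.] 2452 [426.5 143.3  74.5  59.5   8.8]
t 5.00 at [427.9 142.8 130. ] yaw 188.7 F [-0.3  0.1 -0.4] gap 24.7 j [ 0.15  0.32  1.86 -0.    0.96 -1.57]
shift [0.0006 0.0005 0.    ] roll -0.0014
```

View pics/w2.png

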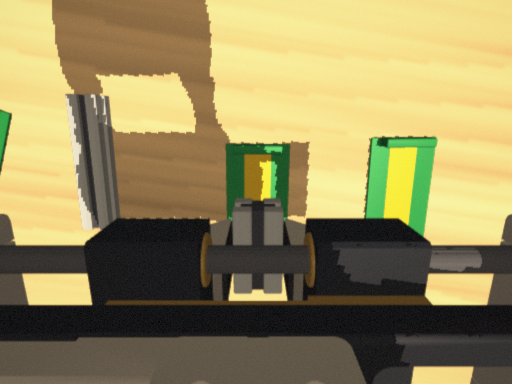

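Held bar sits above the stripe at (257,176), and the stripe line matches the plan. Lowering.

{"method": "move_arm", "body": {"offset": [[0, 0.0, 0.045], [0, 0.0, 0.08], [0, 0.0, 0.1], [0, 0.0, 0.112], [0, 0.0, 0.119], [0, 0.0, 0.119], [0, 0, 0.119]], "roll": [0, 0, 0, 0, 0, 0, 0]}}

```text
t: 5.7
position: [428.6, 142.2, 11.2]
eef_rot: [-3.141, 0.001, -2.991]
wrist_force: [-0.8, 0.3, 0.1]
finger_gap: 25.3
```

{"method": "move_arm", "body": {"offset": [[0, 0, 0.0005], [0, 0, 0.0005], [0, 0, 0.0005], [0, 0, 0.0005]], "roll": [0, 0, 0, 0], "grip": 0.1}}

```text
t: 6.1
position: [428.7, 142.2, 10.9]
eef_rot: [-3.141, 0.001, -2.991]
wrist_force: [-0.3, -0.2, -0.8]
finger_gap: 49.2
```

{"method": "move_arm", "body": {"offset": [[0, 0, -0.04], [0, 0, -0.09], [0, 0, -0.14], [0, 0, -0.16]], "roll": [0, 0, 0, 0]}}

```text
t: 6.5
position: [430.2, 142.8, 175.4]
eef_rot: [-3.141, 0.009, -2.99]
wrist_force: [0.4, 0.1, -0.3]
finger_gap: 50.4
```

```bash
python3 -c "
from h import *
look(None,'silver',29,[427,143])
look(None,'green',4,[427,143])
rel(446,-283,170,-13.4)"
```

```text
silver [250. 177.] 402 [429.7 135.2  45.9   9.6  10.1]
silver [265. 177.] 435 [427.  150.   44.8   9.3   8.8]
green [259. 172.] 2586 [431.3 144.2  84.5  59.4   8.6]
t 6.60 at [430.2 142.8 174.2] yaw 188.7 F [-0.2 -0.3 -0.7] gap 50.4 j [ 0.15  0.26  1.8  -0.    1.07 -1.57]
shift [ 0.0486 -0.4233  0.0041] roll 0.3852
```

Short bar is placed: the two halves average (428.3,142.6) against a rack centre of about (427,143). Next is medium.

{"method": "move_arm", "body": {"offset": [[0.049, -0.423, 0.004], [0.049, -0.423, 0.004], [0.049, -0.423, 0.004], [0.049, -0.423, 0.004], [0.049, -0.423, 0.004], [0.049, -0.423, 0.004], [0.049, -0.423, 0.004], [0.049, -0.423, 0.004]], "roll": [0.385, 0.385, 0.385, 0.385, 0.385, 0.385, 0.385, 0.385], "grip": 0.3}}

```text
t: 7.4
position: [443.6, -258.9, 168.7]
eef_rot: [3.138, 0.006, 2.908]
wrist_force: [1.1, 1.3, -0.1]
finger_gap: 59.8
```

```bash
sed -i 's/np.ones((3,3))/np.ones((k,k))/; s/amin=60):/amin=60,k=3):/; s/blobs(im,kind,300)/blobs(im,kind,300,9 if kind=="silver" else 3)/' h.py; python3 -c "
from h import *
rel(446,-283,170,-13.4)"
```

```text
t 7.40 at [ 443.6 -258.9  168.7] yaw 166.6 F [ 1.1  1.3 -0.1] gap 59.8 j [-0.68  0.37  1.65  0.01  1.12 -2.02]
shift [-0.0079 -0.0228 -0.0014] roll -0.0002
```

{"method": "move_arm", "body": {"offset": [[-0.008, -0.023, -0.001], [-0.008, -0.023, -0.001], [-0.008, -0.023, -0.001]], "roll": [0, 0, 0]}}

```text
t: 7.7
position: [445.2, -282.8, 168.0]
eef_rot: [3.136, 0.004, 2.906]
wrist_force: [0.1, 0.9, 1.1]
finger_gap: 59.7
```

```bash
python3 -c "
from h import *
look('w3','silver',25,[445,-283])
rel(446,-283,6,-13.4)"
```

```text
silver [254. 180.] 1646 [ 445.1 -285.2   70.4   24.5  -13.1]
t 7.75 at [ 445.4 -282.   168.4] yaw 166.6 F [-0.3 -0.  -0.2] gap 59.7 j [-0.71  0.4   1.61  0.01  1.13 -2.05]
shift [-1.000e-04 -1.600e-03  1.624e-01] roll -0.0001
```

{"method": "move_arm", "body": {"offset": [[0, -0.003, 0.05], [0, -0.003, 0.1], [0, -0.003, 0.13], [0, -0.003, 0.15], [0, -0.003, 0.163], [0, -0.003, 0.163], [0, -0.003, 0.163]], "roll": [0, 0, 0, 0, 0, 0, 0]}}

```text
t: 8.45
position: [446.1, -284.0, 6.1]
eef_rot: [3.137, 0.005, 2.908]
wrist_force: [0.4, -0.2, 0.8]
finger_gap: 59.5
```

{"method": "move_arm", "body": {"offset": [[0, 0, 0], [0, 0, 0], [0, 0, 0], [0, 0, 0], [0, 0, 0], [0, 0, 0]], "roll": [0, 0, 0, 0, 0, 0], "grip": -0.8}}

```text
t: 9.05
position: [446.1, -284.2, 6.3]
eef_rot: [3.137, 0.005, 2.908]
wrist_force: [-0.1, 0.4, 2.7]
finger_gap: 24.9
```

```bash
python3 -c "
from h import *
rel(438.5,-129.5,130,-13.2)"
```

```text
t 9.05 at [ 446.1 -284.2    6.3] yaw 166.6 F [-0.1  0.4  2.7] gap 24.9 j [-0.72  0.63  1.76  0.01  0.75 -2.06]
shift [ 0.0426  0.1493 -0.1232] roll -0.0029
```

{"method": "move_arm", "body": {"offset": [[0, 0, -0.05], [0, 0, -0.1], [0.043, 0.149, -0.123], [0.043, 0.149, -0.123], [0.043, 0.149, -0.123], [0.043, 0.149, -0.123], [0.043, 0.149, -0.123], [0.043, 0.149, -0.123]], "roll": [0, 0, 0, 0, 0, 0, 0, 0]}}

```text
t: 9.85
position: [438.3, -130.4, 129.7]
eef_rot: [3.137, 0.006, 2.908]
wrist_force: [-0.3, -0.3, -0.1]
finger_gap: 24.9
```

```bash
python3 -c "
from h import *
look('w4','yellow',4,[438,-129])
look(None,'green',4,[438,-129])
rel(438.5,-129.5,11,-13.2)"
```

```text
yellow [258. 158.] 896 [ 415.4 -123.5   32.    24.6  -13.4]
green [259. 159.] 2218 [ 431.1 -127.2   84.1   59.4  -13.1]
t 9.95 at [ 438.2 -130.9  129.5] yaw 166.6 F [-0.4 -0.3 -0.8] gap 25.0 j [-0.46  0.33  1.85  0.01  0.96 -1.8 ]
shift [0.0006 0.0009 0.1185] roll -0.0043
```

{"method": "move_arm", "body": {"offset": [[0.001, 0.001, 0.045], [0.001, 0.001, 0.08], [0.001, 0.001, 0.1], [0.001, 0.001, 0.112], [0.001, 0.001, 0.1185], [0.001, 0.001, 0.1185], [0.001, 0.001, 0.1185]], "roll": [-0.003, -0.003, -0.003, -0.003, -0.003, -0.003, -0.003]}}

```text
t: 10.65
position: [438.3, -130.1, 11.0]
eef_rot: [3.137, 0.005, 2.909]
wrist_force: [-0.6, -0.4, 1.1]
finger_gap: 25.2
```

{"method": "move_arm", "body": {"offset": [[0, 0, 0.0005], [0, 0, 0.0005], [0, 0, 0.0005], [0, 0, 0.0005]], "roll": [0, 0, 0, 0], "grip": 0.1}}

```text
t: 11.05
position: [438.5, -130.2, 10.7]
eef_rot: [3.137, 0.006, 2.909]
wrist_force: [0.2, 0.2, -0.5]
finger_gap: 49.2
```

{"method": "move_arm", "body": {"offset": [[0, 0, -0.04], [0, 0, -0.09], [0, 0, -0.14], [0, 0, -0.16]], "roll": [0, 0, 0, 0]}}

```text
t: 11.45
position: [439.1, -131.3, 175.3]
eef_rot: [3.139, 0.013, 2.909]
wrist_force: [1.6, -1.2, -0.4]
finger_gap: 50.3
```

```bash
python3 -c "
from h import *
look(None,'silver',29,[438,-129])
look(None,'green',4,[438,-129])
rel(629.5,11,170,-15)"
```

```text
silver [258. 175.] 1667 [ 437.3 -129.7   70.    24.8  -12.7]
green [259. 173.] 3241 [ 444.1 -130.2  110.7   59.5  -13.3]
t 11.55 at [ 439.1 -131.4  174. ] yaw 166.7 F [-0.2  0.8 -0.8] gap 50.4 j [-0.46  0.27  1.79  0.01  1.07 -1.8 ]
shift [-0.1524  0.1824  0.0065] roll 0.0293
```

Medium bar is placed at (437.3,-129.7). Next is long.

{"method": "move_arm", "body": {"offset": [[-0.152, 0.182, 0.005], [-0.152, 0.182, 0.005], [-0.152, 0.182, 0.005], [-0.152, 0.182, 0.005], [-0.152, 0.182, 0.005], [-0.152, 0.182, 0.005], [-0.152, 0.182, 0.005], [-0.152, 0.182, 0.005]], "roll": [0.029, 0.029, 0.029, 0.029, 0.029, 0.029, 0.029, 0.029], "grip": 0.3}}

```text
t: 12.35
position: [627.8, 10.2, 170.3]
eef_rot: [3.139, 0.01, 2.88]
wrist_force: [-0.3, 0.1, -0.6]
finger_gap: 59.5
```

```bash
python3 -c "
from h import *
look('w5','silver',25,[629,11])
rel(629.5,11,6,-15)"
```

```text
silver [259. 177.] 2160 [628.1  12.2  93.7  24.6 -14.6]
t 12.40 at [627.9   9.9 170.8] yaw 165.0 F [ 0.1 -0.2  0.5] gap 59.7 j [-0.11  0.57  1.31  0.    1.25 -1.42]
shift [0.0006 0.001  0.1649] roll -0.0007
```

{"method": "move_arm", "body": {"offset": [[0.002, 0.002, 0.05], [0.002, 0.002, 0.1], [0.002, 0.002, 0.13], [0.002, 0.002, 0.15], [0.002, 0.002, 0.165], [0.002, 0.002, 0.165], [0.002, 0.002, 0.165]], "roll": [-0.006, -0.006, -0.006, -0.006, -0.006, -0.006, -0.006]}}

```text
t: 13.1
position: [628.8, 11.8, 6.8]
eef_rot: [3.139, 0.013, 2.884]
wrist_force: [0.9, -0.4, -0.5]
finger_gap: 59.6
```

{"method": "move_arm", "body": {"offset": [[0, 0, 0], [0, 0, 0], [0, 0, 0], [0, 0, 0], [0, 0, 0], [0, 0, 0]], "roll": [0, 0, 0, 0, 0, 0], "grip": -0.8}}

```text
t: 13.7
position: [628.9, 11.9, 7.0]
eef_rot: [3.139, 0.013, 2.885]
wrist_force: [0.5, 0.8, 2.1]
finger_gap: 24.9
```

```bash
python3 -c "
from h import *
rel(645.9,145.3,130,-4.5)"
```

```text
t 13.70 at [628.9  11.9   7. ] yaw 165.3 F [0.5 0.8 2.1] gap 24.9 j [-0.1   0.75  1.47  0.    0.91 -1.42]
shift [ 0.0159  0.1337 -0.1228] roll -0.1785
```

{"method": "move_arm", "body": {"offset": [[0, 0, -0.05], [0, 0, -0.1], [0.016, 0.134, -0.123], [0.016, 0.134, -0.123], [0.016, 0.134, -0.123], [0.016, 0.134, -0.123], [0.016, 0.134, -0.123], [0.016, 0.134, -0.123]], "roll": [0, 0, -0.178, -0.178, -0.178, -0.178, -0.178, -0.178]}}

```text
t: 14.5
position: [645.5, 144.6, 129.5]
eef_rot: [-3.141, 0.012, 3.062]
wrist_force: [0.1, -0.3, -1.6]
finger_gap: 24.8
```

```bash
python3 -c "
from h import *
look('w6','yellow',4,[645.9,145])
look(None,'green',4,[645.9,145])
rel(645.9,145.3,11.5,-4.5)"
```

```text
yellow [258. 139.] 738 [603.9 148.8  25.5  24.1  -4.6]
green [261. 146.] 2233 [632.2 147.1  99.2  59.5  -4.3]
t 14.60 at [645.7 144.1 129.7] yaw 175.4 F [-0.3  0.1 -0.6] gap 25.1 j [ 0.11  0.67  1.25 -0.    1.21 -1.38]
shift [0.0013 0.0012 0.1182] roll -0.0022
```

{"method": "move_arm", "body": {"offset": [[0.001, 0.0015, 0.045], [0.001, 0.0015, 0.08], [0.001, 0.0015, 0.1], [0.001, 0.0015, 0.112], [0.001, 0.0015, 0.118], [0.001, 0.0015, 0.118], [0.001, 0.0015, 0.118]], "roll": [-0.002, -0.002, -0.002, -0.002, -0.002, -0.002, -0.002]}}

```text
t: 15.3
position: [647.2, 145.4, 12.9]
eef_rot: [3.141, 0.014, 3.062]
wrist_force: [-0.0, 0.7, -0.1]
finger_gap: 24.5
```

{"method": "move_arm", "body": {"offset": [[0, 0, 0.0005], [0, 0, 0.0005], [0, 0, 0.0005], [0, 0, 0.0005]], "roll": [0, 0, 0, 0], "grip": 0.1}}

```text
t: 15.7
position: [647.3, 145.4, 12.6]
eef_rot: [3.141, 0.015, 3.062]
wrist_force: [0.0, -0.4, -0.4]
finger_gap: 49.4
```

{"method": "move_arm", "body": {"offset": [[0, 0, -0.04], [0, 0, -0.09], [0, 0, -0.14], [0, 0, -0.16]], "roll": [0, 0, 0, 0]}}

```text
t: 16.1
position: [647.0, 145.9, 178.8]
eef_rot: [3.14, 0.023, 3.063]
wrist_force: [1.0, 1.0, 0.4]
finger_gap: 50.5
```

```bash
python3 -c "
from h import *
look(None,'silver',29,[645.9,145])
look(None,'green',4,[645.9,145])
rel(429,-5,170,7.5)"
```

```text
silver [257. 174.] 2200 [647.6 145.9  94.9  25.2  -4.2]
green [257. 168.] 3831 [650.3 145.7 135.4  59.5  -4.5]
t 16.20 at [646.9 145.9 177.5] yaw 175.5 F [0.  0.2 0.4] gap 50.6 j [ 0.11  0.62  1.2  -0.    1.3  -1.38]
shift [ 0.2054 -0.1676  0.0024] roll -0.2099
```

Long bar is placed at (647.6,145.9). Next is longest.

{"method": "move_arm", "body": {"offset": [[0.205, -0.168, 0.003], [0.205, -0.168, 0.003], [0.205, -0.168, 0.003], [0.205, -0.168, 0.003], [0.205, -0.168, 0.003], [0.205, -0.168, 0.003], [0.205, -0.168, 0.003], [0.205, -0.168, 0.003]], "roll": [-0.21, -0.21, -0.21, -0.21, -0.21, -0.21, -0.21, -0.21], "grip": 0.3}}

```text
t: 17.0
position: [430.2, -5.3, 169.2]
eef_rot: [-3.139, 0.023, -3.011]
wrist_force: [-0.0, 0.4, -0.2]
finger_gap: 59.8
```

```bash
python3 -c "
from h import *
look('w7','silver',25,[429,-5])
rel(429,-5,7,7.5)"
```

```text
silver [257. 171.] 2786 [428.4  -6.  118.8  24.3   7.9]
t 17.05 at [430.5  -5.1 169.2] yaw 187.5 F [-0.1  0.6  0.2] gap 60.1 j [-0.19  0.22  1.87  0.01  1.03 -1.9 ]
shift [0.0053 0.0007 0.1621] roll 0.0003
```

{"method": "move_arm", "body": {"offset": [[0.006, 0, 0.05], [0.006, 0, 0.1], [0.006, 0, 0.13], [0.006, 0, 0.15], [0.006, 0, 0.162], [0.006, 0, 0.162], [0.006, 0, 0.162]], "roll": [-0.005, -0.005, -0.005, -0.005, -0.005, -0.005, -0.005]}}

```text
t: 17.75
position: [429.1, -5.3, 6.8]
eef_rot: [-3.139, 0.023, -3.004]
wrist_force: [-0.4, 1.0, 0.4]
finger_gap: 59.5
```

{"method": "move_arm", "body": {"offset": [[0, 0, 0], [0, 0, 0], [0, 0, 0], [0, 0, 0], [0, 0, 0], [0, 0, 0]], "roll": [0, 0, 0, 0, 0, 0], "grip": -0.8}}

```text
t: 18.35
position: [429.3, -5.4, 7.1]
eef_rot: [-3.139, 0.024, -3.005]
wrist_force: [-0.5, -0.2, 4.1]
finger_gap: 24.6
```

```bash
python3 -c "
from h import *
rel(436.5,282.6,130,9.7)"
```

```text
t 18.35 at [429.3  -5.4   7.1] yaw 187.9 F [-0.5 -0.2  4.1] gap 24.6 j [-0.2   0.5   2.05  0.01  0.56 -1.91]
shift [-0.0494  0.284  -0.1226] roll -0.0322
```

{"method": "move_arm", "body": {"offset": [[0, 0, -0.05], [0, 0, -0.1], [-0.049, 0.284, -0.123], [-0.049, 0.284, -0.123], [-0.049, 0.284, -0.123], [-0.049, 0.284, -0.123], [-0.049, 0.284, -0.123], [-0.049, 0.284, -0.123]], "roll": [0, 0, -0.032, -0.032, -0.032, -0.032, -0.032, -0.032]}}

```text
t: 19.15
position: [435.4, 285.2, 130.4]
eef_rot: [-3.138, 0.024, -2.971]
wrist_force: [1.2, -0.3, -1.9]
finger_gap: 25.0
```

```bash
python3 -c "
from h import *
rel(436.5,282.6,130,9.7)"
```

```text
t 19.15 at [435.4 285.2 130.4] yaw 189.8 F [ 1.2 -0.3 -1.9] gap 25.0 j [ 0.44  0.42  1.69 -0.01  1.01 -1.3 ]
shift [-0.0006 -0.0028  0.0005] roll 0.0010
```

{"method": "move_arm", "body": {"offset": [[-0.001, -0.002, 0], [-0.001, -0.002, 0]], "roll": [0, 0]}}

```text
t: 19.35
position: [436.1, 283.8, 129.9]
eef_rot: [-3.138, 0.022, -2.969]
wrist_force: [0.7, -0.5, -0.9]
finger_gap: 24.9
```

```bash
python3 -c "
from h import *
look('w8','yellow',4,[436,282])
look(None,'green',4,[436,282])
rel(436.5,282.6,11.5,9.7)"
```

```text
yellow [257. 117.] 427 [377.4 273.1  23.5  14.9 -80.8]
green [259. 135.] 2006 [418.2 280.1 113.6  59.4   9.7]
t 19.45 at [436.3 282.3 130. ] yaw 189.7 F [ 0.7  0.4 -1.7] gap 24.6 j [ 0.43  0.42  1.69 -0.01  1.01 -1.3 ]
shift [0.0023 0.0007 0.1184] roll 0.0005
```

View pics/w8.png

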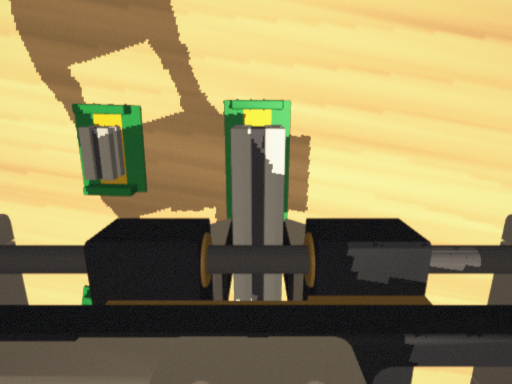

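Held longest bar is lined up with the stripe at (257,117). The short bar in its rack at left only looks offset because of parallax. Lowering.

{"method": "move_arm", "body": {"offset": [[0.002, 0.001, 0.045], [0.002, 0.001, 0.08], [0.002, 0.001, 0.1], [0.002, 0.001, 0.112], [0.002, 0.001, 0.118], [0.002, 0.001, 0.1185], [0.002, 0.001, 0.1185]], "roll": [0, 0, 0, 0, 0, 0, 0]}}

```text
t: 20.15
position: [437.5, 283.0, 12.3]
eef_rot: [-3.138, 0.023, -2.972]
wrist_force: [-0.6, -0.3, -0.3]
finger_gap: 24.8
```

{"method": "move_arm", "body": {"offset": [[0, 0, 0], [0, 0, 0], [0, 0, 0], [0, 0, 0]], "roll": [0, 0, 0, 0], "grip": 0.1}}

```text
t: 20.55
position: [437.7, 283.1, 12.6]
eef_rot: [-3.138, 0.024, -2.972]
wrist_force: [-0.1, -0.1, -1.4]
finger_gap: 49.1
```

{"method": "move_arm", "body": {"offset": [[0, 0, -0.04], [0, 0, -0.09], [0, 0, -0.14], [0, 0, -0.16], [0, 0, -0.16], [0, 0, -0.16]], "roll": [0, 0, 0, 0, 0, 0]}}

```text
t: 21.15
position: [433.4, 282.9, 172.3]
eef_rot: [-3.138, 0.024, -2.972]
wrist_force: [-0.0, -0.9, 0.2]
finger_gap: 50.6
```

```bash
python3 - <<'E'
from h import *
from workcell import optics
look('w9','silver',29,[436,282])
look(None,'green',4,[436,282])
rel(436.5,282.6,170,9.7)
im=optics.capture("side"); cv2.imwrite("pics/side1.png",cv2.resize(im[90:350,140:400,::-1],(600,600),interpolation=cv2.INTER_CUBIC))
im=optics.capture("scene"); cv2.imwrite("pics/scene1.png",cv2.resize(im[100:340,130:460,::-1],(800,582),interpolation=cv2.INTER_CUBIC))
E
```

```text
silver [257. 176.] 2865 [436.1 282.9 118.3  25.4   9.7]
green [258. 172.] 4515 [440.1 283.8 157.5  59.7   9.8]
t 21.25 at [432.9 282.6 171. ] yaw 189.7 F [ 0.2  1.1 -0.6] gap 50.6 j [ 0.44  0.37  1.65 -0.01  1.11 -1.3 ]
shift [-0.0035 -0.0006  0.0011] roll 0.0001
```

View pics/side1.png

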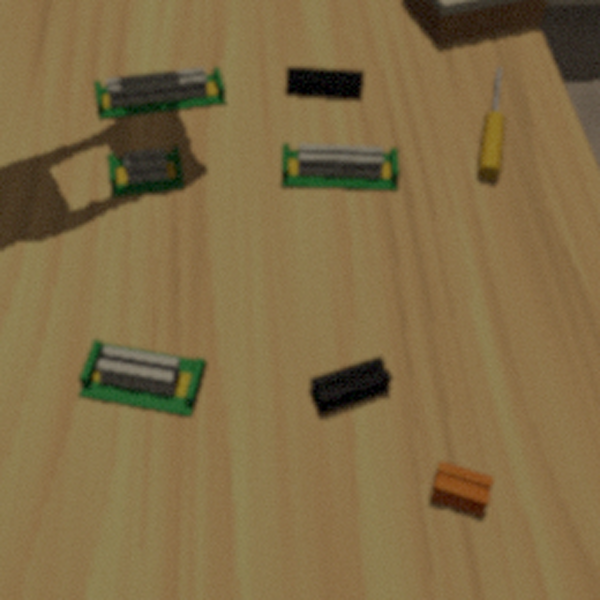

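View pics/scene1.png

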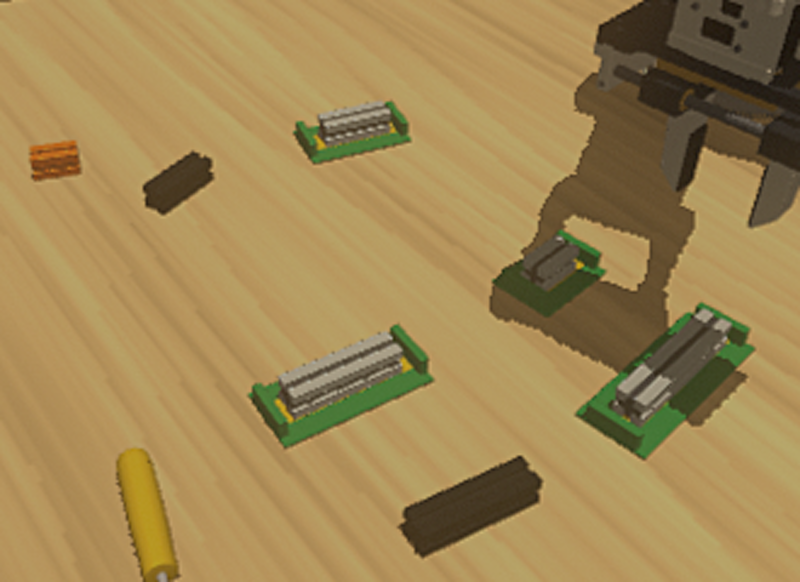

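All four silvers lie flat between their end blocks: side crop (160,90), (147,165), (340,163), (140,370). The black and orange pieces are undisturbed and the gripper is clear.

```bash
python3 -c "
from workcell import workorder
print(workorder.hand_in())"
```

```text
the job is handed in; nothing more can be done
None
```

All four silver offcuts are in the racks made for their lengths, and I handed the job in at about 21 s on the robot's clock. I never touched the two black profiles or the orange look-alike.

Close wrist looks after each release put every bar within about 2 mm and about 1° of the centre and stripe direction I had measured for its rack. The final side and scene pictures show all four flat between the end blocks, with the gripper about 170 mm up and clear.

Two checks were less clean:
- **Short offcut:** in its after-release look it showed as two halves because of the dark slot. I took their average as its centre.
- **Tool tilt:** the tool drifted to about 0.02 rad of tilt over the job, so the long and longest bars may have been let go a millimetre or two above their plates. Both lie flat in the final pictures.

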